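# Shake the last rollers out of the feed cup

## Task

Two steel rollers are caught on the inner lips of the upturned oblong feed cup, the one with the bar handle on top. Lift it by the bar, carry it level and smoothly over the sheet-metal tray, and shake it there, rocking it well over to each side, until its weight stops dropping and both rollers have fallen into the tray. Then set the cup back down, mouth down, where it stood, and let go.

Things in the scene. Friction and masses are not known exactly. Their poses are not given: they have to be found in the camera images.
- feed_cup: Oblong upturned cup of translucent green plastic, bar handle on top (not the round cup). 88 mm along x, 44 along y, 53 high, 0.3 kg. Origin: centre of the mouth at the rim, on the bench; z up. Bar: centred, z 53 to 96 mm, 20 thick along x, 40 along y; grip it across the 20, fingertips above z 56. Mouth: 44 mm open in the middle, at each x end an 18 mm lip sloping 22 degrees down to the end wall.
- roller_a: Steel cylinder, diameter 22 mm, length 30 mm along its y, 0.09 kg (felt as 0.9 N). Origin: its centre. Lies along the cup's y on the sloping lip at the cup's +x end, against the wall. Stays while the cup is level and carried smoothly; rolls off when the cup is tilted about its y axis, this end up, well past 22 degrees (35 to 45 is sure), or jerked along x at over 4 m/s2.
- roller_b: The same kind of roller, caught in the same way on the lip at the cup's -x end: it needs the tilt to the other side. Origin: its centre.
- tray: Fixed open square tray of dark sheet metal, 200 by 200 mm outside, 45 mm high, walls 4 mm thick, on the left or right of the bench. Origin: centre of its underside on the bench; z up. A wooden block with holes lies on the other side.
Things that resemble listed ones, but are neither listed nor needed, are in the scene too. What is shaped like the feed_cup but blue or purple is not meant.

How it is judged:
By the outcome, as a careful person would: the job done as asked, in the order asked, and still so for the second after the job is handed in, with the robot touching nothing.
It also fails if it takes over 58 s, if anything falls off the work surface, if the arm or the gripper's body presses on something with over 40 N, if the wrist force passes 120 N, or if a joint passes its speed limit or range.

## Robot

A 7-joint arm with a two-finger parallel gripper is mounted at the origin on the work surface. World frame = base frame: x ahead of the robot, y to its left, z up, the work surface at z = 0. Lengths are in m, angles in rad, forces in N, time in s.
With the tool pointing down it reaches from about 0.425 to 1.025 m from the base axis. Payload 9.4 kg.
Tool frame: the origin (TCP) lies on the centre line of the jaws, within the pads' length; the fingertips stand 25 mm ahead of it and the grasp point (between the pads) lies 6 mm ahead of it; z points along the fingers, y is the line along which they close (so a half turn about z gives the same grasp; the last joint's range is limited). The gripper opens to 85 mm and grips with 20 to 120 N. Pads are 22 mm wide; open, the fingers measure 114 mm over their backs; the gripper's body (76 mm by 85 mm) begins 54 mm behind the grasp point. The pads swing forward as they close: fully open they stand 13 mm farther back than shut.
Start: joints at [-1.242, 0.599, -0.003, 1.599, 0.002, 0.943, -0.08], TCP at [0.286, 0.666, 0.256] pointing down, gripper open.
Joint ranges: [-2.57, 2.57], [-0.35, 1.97], [-1.29, 1.29], [0.11, 2.56], [-1.05, 4.19], [0.11, 1.86], [-2.63, 2.63]. Speed limits (rad/s): [2.22, 2.22, 3.01, 3.01, 3.14, 3.14, 3.14].

## Interface

Orientations are given as a 3x3 rotation matrix whose columns are the frame's x, y, z axes.
In Python, from workcell import r gives the robot as it stands. Calls block until the motion is done:
- r.movep(position, orientation): joint-space move of the TCP to a pose.
- r.movel(position, rotation=None, speed=0.15): straight line of the TCP; rotation=None keeps the orientation; speed is the mean speed in m/s.
- r.movej(angles): joint-space move.
- r.move_gripper(opening, grip_force=None): opening from 0.0 (shut) to 1.0 (fully open); grip_force is the grip in N (None keeps the last); returns when the fingers have stopped.
- r.wait(seconds).
- r.inverse_kinematics(position, orientation): joint angles nearest the present ones, or None.
- r.get_image(name): name is "side" or "top"; returns a dict with "img" (384x512x3 uint8, blue, green, red), "fx", "fy", "cx", "cy" (pixels), "extrinsics" (4x4, takes a point from world to camera coordinates). Camera axes: x right, y up, looking along -z (the intrinsics and any distortion apply to the point x, -y, -z); pixel columns grow to the right and rows downward; lengths in m; the calibration is good to about 2 mm. A picture is of the moment at which its call begins. There is no depth.
A pose or a line that the arm cannot do raises r.IKError and nothing moves.
- r.hand_in(): hands the job in; it is judged then, once.
Readings, each from a call of its own:
- r.read_clock(): time.
- r.read_joint_pos(): joint angles.
- r.read_dq(): joint speeds.
- r.read_joint_efforts(): joint torques, N m.
- r.read_tool_pos(): TCP position.
- r.read_ee_rot(): TCP orientation.
- r.read_wrist_force(): force on the tool from outside, world axes, zero at the start.
- r.read_wrist_torque(): the same for the moment, N m.
- r.read_grip_width(): opening from 0.0 (shut) to 1.0 (fully open).
- r.read_gripper_force(): force on a finger pad.
Only numpy, scipy, OpenCV 4.12 (cv2) and the standard library are available. Lean on these libraries where they do the work, as an engineer would, in place of code of your own. Each camera call takes 0.05 s, during which the arm holds its last target. There are 200 camera calls.

## Working session

There is one attempt and no reset: what is moved stays moved. The work goes in short steps, each a Python script; the robot and the scene stay as the last script left them, time stands still between calls to the robot, and variables do not carry over. Pictures are saved under pics/ and viewed, at most 10 in all, crops included, and the job is handed in when it is done.

```bash
mkdir -p pics; ls; python3 - <<'E'
from workcell import r
import cv2,numpy as np
for n in("top","side"):
    d=r.get_image(n); cv2.imwrite(f"pics/{n}0.png",d["img"]); print({k:(v if k!="extrinsics" else np.round(v,4).tolist()) for k,v in d.items() if k!="img"})
print(r.read_clock(), r.read_ee_rot())
E
```

```text
pics
{'fx': 467.65420148578625, 'fy': 467.65420148578625, 'cx': 259.7753823209314, 'cy': 191.78325864595274, 'extrinsics': [[-0.0213, -0.9997, -0.0072, 0.0284], [0.9973, -0.0217, 0.0705, -0.543], [-0.0707, -0.0057, 0.9975, -1.2593], [0.0, 0.0, 0.0, 1.0]]}
{'fx': 427.55662185382977, 'fy': 427.55662185382977, 'cx': 256.9123208984311, 'cy': 185.17349597886857, 'extrinsics': [[0.949, -0.3149, -0.0139, -0.5155], [0.2504, 0.7262, 0.6403, -0.1449], [-0.1916, -0.6112, 0.768, -1.0366], [0.0, 0.0, 0.0, 1.0]]}
0.1 [[-9.18829047e-01  3.94655529e-01 -4.42399307e-04]
 [ 3.94655748e-01  9.18827969e-01 -1.41579590e-03]
 [-1.52262824e-04 -1.47546983e-03 -9.99998900e-01]]
```

View pics/top0.png

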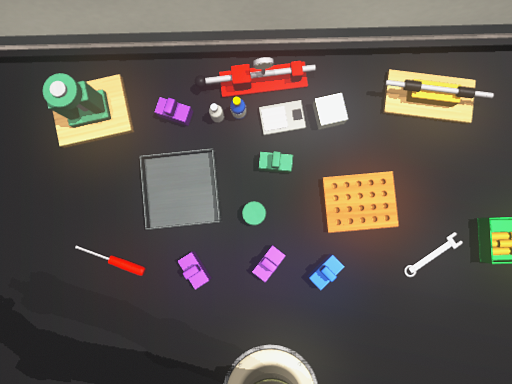

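View pics/side0.png

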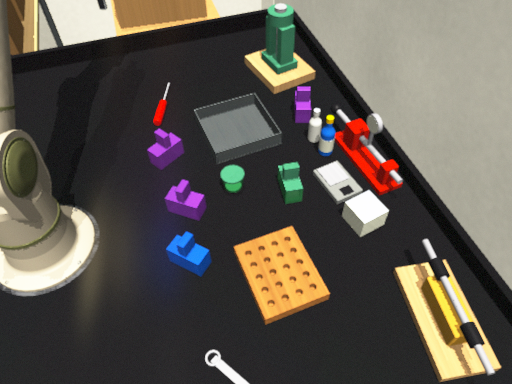

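The top view shows the green oblong cup at about (276,162), with its long axis roughly along world y. The tray is at (180,188), left of the cup, and the round green cup is at (254,213). In the side view the cup is at (290,182) and the tray at (238,127). Next I'll take enlarged crops.

```bash
python3 - <<'E'
import cv2,numpy as np
t=cv2.imread("pics/top0.png");s=cv2.imread("pics/side0.png")
a=cv2.resize(t[140:185,250:302],None,fx=7,fy=7,interpolation=cv2.INTER_CUBIC)
b=cv2.resize(s[155:210,265:315],None,fx=7,fy=7,interpolation=cv2.INTER_CUBIC)
h=max(a.shape[0],b.shape[0]);p=lambda i:cv2.copyMakeBorder(i,0,h-i.shape[0],0,10,0)
cv2.imwrite("pics/crop0.png",np.hstack([p(a),p(b)]))
E
```

```text
(no output)
```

View pics/crop0.png

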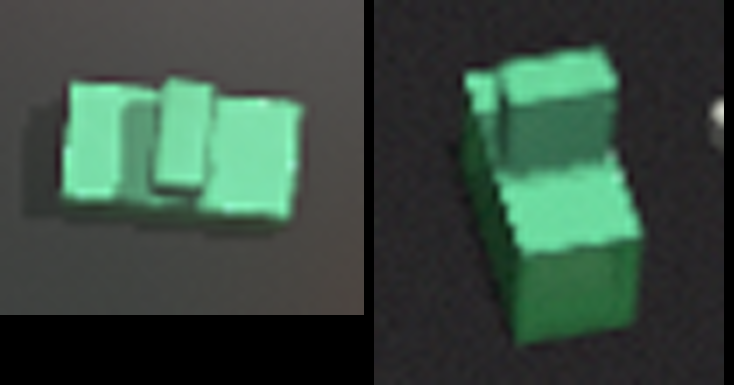

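The crop shows the bar's top face cleanly in both views: centre about (184,132) in the left crop and (187,74) within the right crop. I'll triangulate the bar, the body top and the tray rim.

```bash
cat > vis.py <<'E'
import numpy as np
def ray(d,p):
    E=np.array(d["extrinsics"]);R,t=E[:3,:3],E[:3,3]
    v=np.array([(p[0]-d["cx"])/d["fx"],-(p[1]-d["cy"])/d["fy"],-1])
    return -R.T@t, R.T@(v/np.linalg.norm(v))
def plane(d,p,z):
    o,v=ray(d,p); return o+v*(z-o[2])/v[2]
def tri(d1,p1,d2,p2):
    rs=[ray(d1,p1),ray(d2,p2)]; P=[np.eye(3)-np.outer(v,v) for _,v in rs]
    x=np.linalg.solve(sum(P),sum(Q@o for Q,(o,_) in zip(P,rs)))
    return x,max(np.linalg.norm(Q@(x-o)) for Q,(o,_) in zip(P,rs))
E
python3 - <<'E'
from workcell import r
from vis import *
np.set_printoptions(precision=4,suppress=True)
T,S=r.get_image("top"),r.get_image("side")
ct=lambda u,v:((u+.5)/7-.5+250,(v+.5)/7-.5+140)
cs=lambda u,v:((u+.5)/7-.5+265,(v+.5)/7-.5+155)
# side bar corners, order of world: matched to top corners
bt=[ct(*p) for p in [(167,78),(214,84),(202,187),(155,182)]]
bs=[cs(*p) for p in [(231,47),(243,82),(133,103),(127,65)]]
for a,b in zip(bt,bs): print("bar",*tri(T,a,S,b))
print("bar c",*tri(T,np.mean(bt,0),S,np.mean(bs,0)))
q=np.array([plane(T,p,.096) for p in bt]); print("plane bar",q.mean(0),q)
body=np.array([plane(T,ct(*p),.053) for p in [(70,80),(301,101),(290,217),(62,202)]])
print("body",body.mean(0),np.linalg.norm(np.diff(body[[0,1,2,3,0]],axis=0),axis=1))
l=(body[0]+body[3]-body[1]-body[2]); print("long axis deg",np.degrees(np.arctan2(l[1],l[0])))
l=(q[1]+q[0]-q[2]-q[3]); print("bar axis deg",np.degrees(np.arctan2(l[1],l[0])))
for a,b in zip([(301,101),(290,217)],[(267,235),(146,253)]): print("bodycorner",*tri(T,ct(*a),S,cs(*b)))
tt=[(141,156),(213,150),(219,226),(147,229)];ts=[(256,95),(281,130),(217,159),(195,107)]
for a,b in zip(tt,ts): print("tray",*tri(T,a,S,b),plane(T,a,.045))
E
```

```text
bar [ 0.6448 -0.0215  0.0924] 0.0004818875447148811
bar [ 0.6422 -0.0389  0.0926] 0.000616847905841831
bar [ 0.6035 -0.0334  0.0899] 0.00020085580510658218
bar [ 0.6066 -0.0162  0.0909] 0.0007825562571765948
bar c [ 0.6243 -0.0275  0.0914] 0.000413220856520628
plane bar [ 0.6232 -0.0272  0.096 ] [[ 0.6437 -0.0213  0.096 ]
 [ 0.6411 -0.0385  0.096 ]
 [ 0.6029 -0.0332  0.096 ]
 [ 0.6052 -0.0159  0.096 ]]
body [ 0.6227 -0.0269  0.053 ] [0.0887 0.0448 0.0871 0.0471]
long axis deg 84.20526179531042
bar axis deg -7.919252014750303
bodycorner [ 0.6413 -0.0737  0.0475] 0.00011383700300467431
bodycorner [ 0.5966 -0.0683  0.0488] 2.844415450983083e-05
tray [0.6502 0.3381 0.0309] 0.002577450453415843 [0.6455 0.335  0.045 ]
tray [0.6587 0.1387 0.0539] 0.0028076163589309962 [0.6574 0.1403 0.045 ]
tray [0.4604 0.1287 0.0133] 0.007935912993715192 [0.4526 0.1272 0.045 ]
tray [0.4516 0.3168 0.0542] 0.002852740157525215 [0.4487 0.3196 0.045 ]
```

The bar centre is about (0.6235, -0.027). Its top triangulates to 0.091 against the given 0.096, close enough. The body measures 88x45 mm and the cup's yaw is about 83.5°. The tray centre is about (0.552, 0.231). I'll check that every pose is reachable, then grip gently.

```bash
cat > plan.py <<'E'
import numpy as np
from scipy.spatial.transform import Rotation as Ro
C=np.array([.6235,-.0272,0]); TR=np.array([.552,.231,0]); H=.088; yaw=np.radians(83.5)
ex=np.array([np.cos(yaw),np.sin(yaw),0]); ey=np.array([-np.sin(yaw),np.cos(yaw),0])
R0=np.column_stack([np.cross(ex,[0,0,-1]),ex,[0,0,-1]])
def pose(mouth,deg):   # TCP pose for mouth centre, tilt about cup y
    Q=Ro.from_rotvec(ey*np.radians(deg))
    return mouth+Q.apply([0,0,H]), Q.as_matrix()@R0
E
python3 - <<'E'
from workcell import r
from plan import *
np.set_printoptions(precision=3,suppress=True)
for m,d in [(C+[0,0,.15],0),(C,0),(TR+[0,0,.1],0),(TR+[0,0,.1],42),(TR+[0,0,.1],-42)]:
    print(m,d,r.inverse_kinematics(*pose(m,d)))
r.movep(*pose(C+[0,0,.15],0)); r.movel(pose(C+[0,0,.05],0)[0]); 
print(r.read_clock(),r.read_tool_pos(),r.read_wrist_force(),r.read_joint_pos())
import cv2
a=r.get_image("top")["img"][110:220,210:340];b=r.get_image("side")["img"][100:210,225:355]
cv2.imwrite("pics/pre.png",cv2.resize(np.vstack([a,b]),None,fx=2.7,fy=2.7,interpolation=cv2.INTER_CUBIC))
E
```

```text
[ 0.624 -0.027  0.15 ] 0 [-0.058  0.497  0.016  1.859 -0.011  0.785  1.421]
[ 0.624 -0.027  0.   ] 0 [ 0.024  0.696 -0.108  1.954  0.145  0.498  1.271]
[0.552 0.231 0.1  ] 0 [-0.44   0.532 -0.074  1.956  0.061  0.656  0.905]
[0.552 0.231 0.1  ] 42 [-0.818  0.819  0.074  1.623  0.409  1.316  0.475]
[0.552 0.231 0.1  ] -42 [ 0.642  0.896 -1.11   2.147  0.301  0.253  1.017]
3.7333 [ 0.624 -0.027  0.139] [-0.728  0.17  -0.209] [-0.053  0.623  0.009  1.934 -0.009  0.584  1.419]
```

View pics/pre.png

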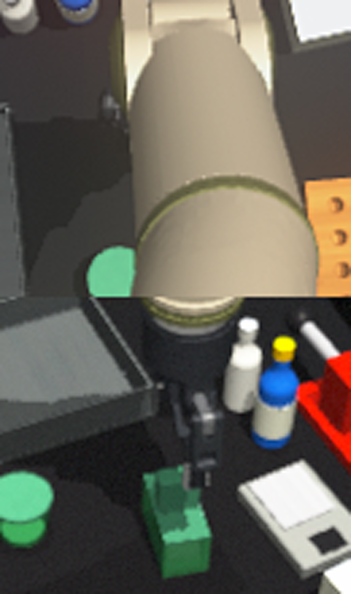

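In the side view the two fingers straddle the bar, and nothing else is close. I'll descend and close in small steps.

```bash
python3 - <<'E'
from workcell import r
from plan import *
np.set_printoptions(precision=3,suppress=True)
r.move_gripper(.6)
r.movel(pose(C,0)[0],speed=.08)
print(r.read_clock(),r.read_tool_pos(),r.read_wrist_force())
r.move_gripper(.35,20)
for o in np.arange(.32,.1,-.015):
    r.move_gripper(o); w=r.read_grip_width(); f=r.read_gripper_force()
    if w-o>.012 or f>8: break
print(o,w,f,r.read_clock(),r.read_wrist_force())
r.move_gripper(0,20); r.move_gripper(0,80); r.wait(.2)
print(r.read_clock(),r.read_grip_width(),r.read_gripper_force(),r.read_wrist_force(),r.read_tool_pos())
r.movel(pose(C+[0,0,.03],0)[0],speed=.05); r.wait(.3)
print(r.read_clock(),r.read_grip_width(),r.read_wrist_force())
import cv2
b=r.get_image("side")["img"][100:250,205:355]
cv2.imwrite("pics/lift.png",cv2.resize(b,None,fx=3,fy=3,interpolation=cv2.INTER_CUBIC))
E
```

```text
5.0417 [ 0.624 -0.027  0.088] [-0.047  0.144 -0.48 ]
0.22999999999999993 0.23146204538491508 10.703562498092651 6.9 [-0.089 -1.665  0.07 ]
7.5333 0.22184234814891757 78.66070032119751 [-0.709 -4.938  4.706] [ 0.624 -0.028  0.088]
8.5833 0.2203675328628596 [-0.611  0.255 -5.017]
```

View pics/lift.png

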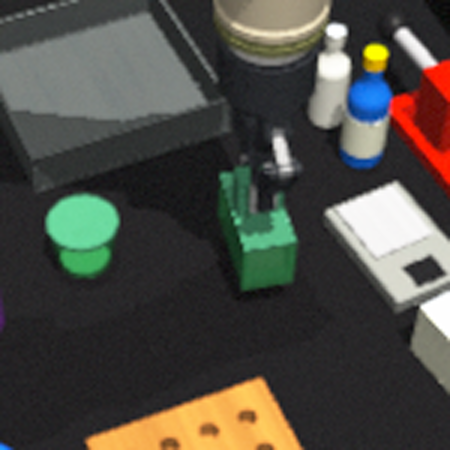

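The cup is lifted and level. The change in wrist force is about 4.7 N, so both rollers are still aboard. Next I'll carry it to the tray and tilt to the first side.

```bash
python3 - <<'E'
from workcell import r
from plan import *
np.set_printoptions(precision=3,suppress=True)
r.movel(pose(C+[0,0,.10],0)[0],speed=.08)
r.movel(pose(TR+[0,0,.10],0)[0],speed=.11); r.wait(.3)
print(r.read_clock(),r.read_wrist_force(),r.read_joint_pos())
M=TR+[0,0,.10]
try:
    for d in (21,42): r.movel(*pose(M,d),speed=.05)
    r.wait(.5)
    for d in (21,0): r.movel(*pose(M,d),speed=.05)
    r.wait(.3)
except r.IKError as e: print("IK",e)
print(r.read_clock(),r.read_grip_width(),r.read_wrist_force(),r.read_joint_pos())
for d in(-30,-36,-42):print(d,r.inverse_kinematics(*pose(M,d)))
import cv2
a=r.get_image("top")["img"][130:250,120:260];b=r.get_image("side")["img"][60:180,165:305]
cv2.imwrite("pics/t1.png",cv2.resize(np.hstack([a,b]),None,fx=2.8,fy=2.8))
E
```

```text
12.5417 [-0.126  0.171 -4.627] [-0.515  0.531  0.035  1.961 -0.029  0.65   0.996]
16.5083 0.2197242102461804 [ 0.547 -0.198 -3.36 ] [-0.518  0.532  0.036  1.961 -0.03   0.65   0.996]
-30 [ 0.241  0.612 -0.605  2.119 -0.478  0.343  1.654]
-36 [ 0.397  0.689 -0.756  2.138 -0.516  0.298  1.754]
-42 [ 0.532  0.787 -0.891  2.152 -0.509  0.258  1.814]
```

View pics/t1.png

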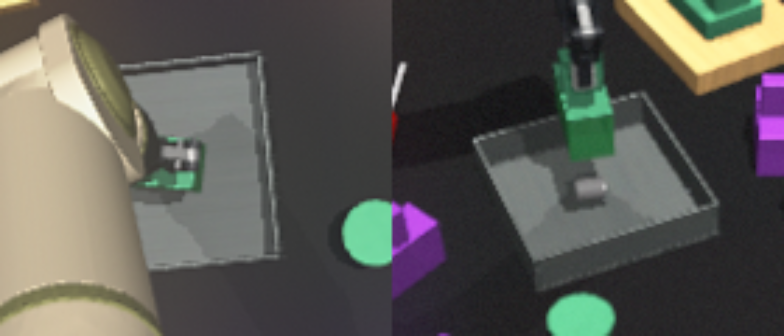

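One roller is in the tray (side crop about (590,190)), and the force fell by about 1 N. I'll tilt the other way, slowly because the elbow has to swing.

```bash
python3 - <<'E'
from workcell import r
from plan import *
np.set_printoptions(precision=3,suppress=True)
M=TR+[0,0,.10]
try:
    for d in (-20,-40): r.movel(*pose(M,d),speed=.025); print(r.read_clock(),r.read_joint_pos())
    r.wait(.5)
    for d in (-20,0): r.movel(*pose(M,d),speed=.025)
    r.wait(.4)
except r.IKError as e: print("IK",e)
print(r.read_clock(),r.read_grip_width(),r.read_wrist_force(),r.read_joint_pos())
import cv2
a=r.get_image("top")["img"][130:250,120:260];b=r.get_image("side")["img"][60:180,165:305]
cv2.imwrite("pics/t2.png",cv2.resize(np.hstack([a,b]),None,fx=2.8,fy=2.8))
E
```

```text
17.9833 [-0.036  0.534 -0.355  2.077 -0.334  0.425  1.422]
19.3583 [ 0.488  0.752 -0.848  2.148 -0.516  0.27   1.798]
23.0083 0.2263017295739302 [ 0.114  0.181 -1.963] [-0.537  0.532  0.068  1.963 -0.057  0.649  1.024]
```

View pics/t2.png

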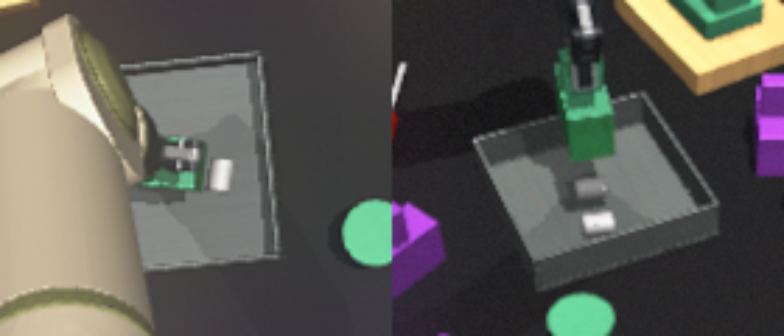

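Both rollers lie in the tray at side-crop (590,190) and (598,222), and the force is down to the empty cup's weight. I'll carry the cup back and lower it gently, watching for contact.

```bash
python3 - <<'E'
from workcell import r
from plan import *
np.set_printoptions(precision=3,suppress=True)
R=pose(C,0)[1]
r.wait(.2); f0=r.read_wrist_force()
r.movel(pose(TR+[0,0,.11],0)[0],R,speed=.08)
r.movel(pose(C+[0,0,.10],0)[0],R,speed=.12)
r.movel(pose(C+[0,0,.012],0)[0],R,speed=.08); r.wait(.3)
f1=r.read_wrist_force(); print(f0,f1,r.read_clock())
for z in np.arange(.010,-.0031,-.001):
    r.movel(pose(C+[0,0,z],0)[0],R,speed=.02); f=r.read_wrist_force()
    if f[2]-f1[2]>2.5: break
print(z,f,r.read_wrist_torque(),r.read_clock(),r.read_grip_width())
import cv2
b=r.get_image("side")["img"][100:250,205:355]
cv2.imwrite("pics/down.png",cv2.resize(b,None,fx=3,fy=3,interpolation=cv2.INTER_CUBIC))
E
```

```text
[-0.073 -0.811 -2.031] [ 0.246  0.297 -2.465] 27.5167
8.673617379884035e-18 [-0.562  0.035  0.267] [-0.03   0.063 -0.022] 30.2667 0.22169141454267338
```

View pics/down.png

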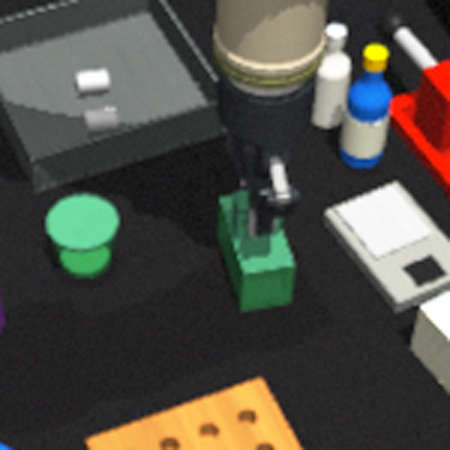

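The cup stands on the bench with contact at exactly z = 0, and both rollers are in the tray. I'll release it and retreat.

```bash
python3 - <<'E'
from workcell import r
from plan import *
r.move_gripper(.22,20); r.wait(.2)
for o in (.25,.3,.4,.6): r.move_gripper(o)
r.movel(pose(C+[0,0,.06],0)[0],speed=.06)
r.movel(pose(C+[0,0,.2],0)[0],speed=.15)
r.movep(pose([.45,-.3,.25],0)[0],pose(C,0)[1]); r.wait(.5)
print(r.read_clock(),r.read_wrist_force())
import cv2
t=r.get_image("top")["img"];s=r.get_image("side")["img"]
d=[cv2.absdiff(t,cv2.imread("pics/top0.png"))[140:185,250:302].max()]
print(d)
cv2.imwrite("pics/end.png",cv2.resize(np.hstack([t[100:250,120:320],s[70:220,165:365]]),None,fx=2,fy=2))
E
```

```text
35.7083 [ 0.68552989 -0.83131251 -1.04775427]
[np.uint8(78)]
```

View pics/end.png

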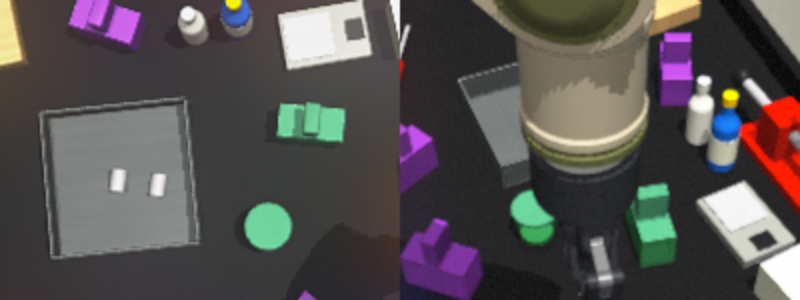

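The cup is back upright in its place at top crop (311,123), which is about (275.5,161.5) in the full image, as at the start. Both rollers are in the tray, and the gripper is clear.

```bash
python3 -c "
from workcell import r
print(r.hand_in())"
```

```text
the job is handed in; nothing more can be done
None
```

Both rollers are in the tray, the green feed cup is back mouth down where it stood and released, and the job was handed in at about 36 s on the robot's clock (limit 58 s).

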